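# Hold the sprung chamber lid at the index mark

## Robot

A 6-joint arm with a two-finger parallel gripper is mounted at the origin on a cart in front of the work surface, level with it; the furniture and walls round the work are solid. World frame = base frame: x ahead of the robot, y to its left, z up, the work surface at z = 0. Lengths are in m, angles in rad, forces in N, time in s.
With the tool pointing down it reaches from about 0.275 to 0.825 m from the base axis. Payload 4.9 kg.
Tool frame: the origin (TCP) lies midway between the tips of the shut fingers; the grasp point (between the pads) lies 19 mm behind it (bot.grip_depth is the distance from the TCP to the grasp point, in m); y points along the fingers, x is the direction in which the jaws open and shut, and the axes are right-handed (so a half turn about y gives the same grasp; the last joint's range is limited). The gripper opens to 85 mm and grips with 20 to 120 N. Pads are 22 mm wide; open, the fingers measure 114 mm over their backs; the gripper's body (76 mm by 85 mm) begins 54 mm behind the grasp point. The pads swing forward as they close: fully open they stand 13 mm farther back than shut.
Start: joints at [-1.343, 0.326, -0.193, 1.052, 0, 1.437], TCP at [0.195, -0.514, 0.231] pointing down, gripper open.
Joint ranges: [-2.65, 2.65], [-0.97, 1.79], [-1.3, 1.35], [-1.93, 2.1], [-1.47, 1.37], [-3.14, 3.14]. Speed limits (rad/s): [2.57, 2.57, 3.14, 3.14, 3.14, 3.14].

## Interface

Orientations are given as a unit quaternion [w, x, y, z].
In Python, from cell import bot gives the robot as it stands. Calls block until the motion is done:
- bot.move_pose(position, orientation): joint-space move of the TCP to a pose.
- bot.move_linear(position, speed=0.15, rotation=None, until_force=None): straight line of the TCP; rotation=None keeps the orientation; speed is the mean speed in m/s. With until_force (N) it stops when the force on the tool has changed by that much, and returns True; else False.
- bot.goto_joints(angles): joint-space move.
- bot.set_gripper(opening, grasp_force=None): opening from 0.0 (shut) to 1.0 (fully open); grasp_force is the grip in N (None keeps the last); returns when the fingers have stopped.
- bot.wait(seconds).
- bot.solve_ik(position, orientation): joint angles nearest the present ones, or None.
- bot.camera(name): name is "scene" or "top" or "wrist"; returns the picture (480x640x3 uint8, red, green, blue); there is no depth.
- bot.calibration(name): a dict with "mtx" (3x3 intrinsics, pixels), "extrinsics" (4x4, takes a point from world to camera coordinates); the wrist camera has in their place "hand_eye" (4x4, takes a point from camera to tool coordinates, whose origin is the TCP and whose axes are the tool frame's). Camera axes: x right, y down, z forward; pixel columns grow to the right and rows downward; lengths in m; the calibration is good to about 2 mm. A picture is of the moment at which its call begins: read the wrist's pose just before it. calibration takes no time and is no camera call.
A pose or a line that the arm cannot do raises bot.PlanningError and nothing moves.
- bot.close_job(): hands the job in, once; it reports no verdict.
Trained networks look in the newest picture that a camera, given by its name, has taken for a name from the list of things; names that differ only in an ending like _2 or _b are one class to them, and where a whole thing is asked for, a point or a joint stands for the part that bears it (a point fixed in the world has none). Each returns a list of dicts, best first, with "confidence" (0 to 1); they miss things now and then, are a little off and sometimes report something else, mostly with a low value. They report only what shows in the picture. A call takes as long as a camera call.
- bot.search_frame(camera, thing): "bbox" ([left, top, width, height] in pixels, round what is visible of it).
Readings, each from a call of its own:
- bot.read_clock(): time.
- bot.read_joint_positions(): joint angles.
- bot.read_joint_vel(): joint speeds.
- bot.read_joint_efforts(): joint torques, N m.
- bot.read_position(): TCP position.
- bot.read_tool_rot(): TCP orientation.
- bot.read_ft_force(): force on the tool from outside, world axes, zero at the start.
- bot.read_moment(): the same for the moment, N m.
- bot.read_gripper_width(): opening from 0.0 (shut) to 1.0 (fully open).
Only numpy, scipy, OpenCV 4.12 (cv2) and the standard library are available. Lean on these libraries where they do the work, as an engineer would, in place of code of your own. Each camera call takes 0.05 s, during which the arm holds its last target.

## Task

Get the sample chamber ready for a look at the cell inside: first, with the lid still shut, fold the stiff light shade on its left side up until it stands upright, then lift the sprung lid until its side edge lies in line with the index arm on the right side. The spring shuts the lid if it is let go, so finish while the gripper is still holding the lid steady at that angle; do not move the index arm or disturb the loose things beside the chamber, and leave the shade upright.

Things in the scene. Friction and masses are not known exactly. Their poses are not given: they have to be found in the camera images.
- chamber: The sample chamber: a fixed open grey box, 90 mm deep (x), 150 mm wide (y), 70 mm high, standing on the black 13 mm thick breadboard on the bench. Origin at the centre of its underside; its x axis points from its front (towards the robot) to its back, y to its left, z up. It stands turned by up to 0.22 rad. On its right side (y = -81 to -78 mm) a graduated grey metal arc of 86 mm radius stands up to 160 mm above the chamber's underside.
- lid (a joint): Angle of the lid in rad: 0 shut, grows as its front edge is lifted, up to 1.4. The lid is an aluminium plate 94 x 150 x 6 mm, hinged along the far top edge; the hinge axis is parallel to the chamber's y axis, at x = +47 mm, z = 73 mm in the chamber's frame. Its spring pulls it shut with about 0.3 N m when shut and 0.9 N m at 0.85 rad (2 to 7 N at the handle).
- lid_handle (a point): Middle of the bar of the lid's D-handle: a round dark steel bar 10 mm thick, 64 mm long along the hinge (54 mm clear between its arms), in the plane of the lid, 38 mm in front of its edge (33 mm free between, so open the fingers only part way), 132 mm from the hinge axis, 73 mm above the chamber's underside when shut. Free space below. Axes: x to the hinge, y along the bar, z normal to the lid.
- index (a joint): Angle of the index arm in rad above level, 0.45 to 0.85, about the same axis and in the same sense as the lid: the lid lies in line with it when both joints read the same. Held by friction.
- index_tip (a point): Free end of the index arm, a thin bright steel bar 124 mm long, 8 mm high, 4 mm thick with a small thumb screw, on the right outer side of the arc (84.5 mm right of the chamber's middle). Axes are those of the arm (x from this tip to the hinge axis).
- shade (a joint): Angle of the light shade in rad: 0 sticking out level to the left, 1.571 upright, 2.2 its stop leaning over the lid. At first between 0.6 and 1.0. It stays where it is left (stiff hinge, about 0.12 N m) and can be pushed from outside near its free edge.
- shade_edge (a point): Middle of the free edge of the light shade: a flat grey plastic plate 80 mm long (chamber's x), 62 mm high, 4 mm thick, hinged along the chamber's left top edge (y = +80 mm, z = 70 mm in the chamber's frame); this point is 60 mm from its hinge. When upright it stands 130 mm above the chamber's underside.
- vial: Bystander: small clear vial with white cap, 19 mm thick, 45 mm high, standing to the right of the chamber; origin under its centre.
- objective: Bystander: spare microscope objective, 28 mm thick, 52 mm high, standing to the right of the chamber; origin under its centre.
- tee: Bystander: silvery coaxial tee, 33 x 48 x 14 mm, lying on the bench in front and to the right of the chamber; origin under its centre.

How it is judged:
By the outcome, as a careful person would: the job done as asked, in the order asked, and still so for the second after the job is handed in, while the arm keeps its last pose, push and grip.
It also fails if it takes over 51 s, if anything falls off the work surface, if the arm or the gripper's body presses on something with over 40 N, if the wrist force passes 120 N, or if a joint passes its speed limit or range.

## Working session

There is one attempt and no reset: what is moved stays moved. The work goes in short steps, each a Python script; the robot and the scene stay as the last script left them, time stands still between calls to the robot, and variables do not carry over. Pictures are saved under pics/ and viewed, and the job is handed in when it is done.

```bash
ls; mkdir -p pics; python3 - <<'E'
from cell import bot
import cv2,numpy as np
print(bot.read_clock())
for c in("scene","top","wrist"):
    im=bot.camera(c); cv2.imwrite(f"pics/{c}0.png",im[:,:,::-1])
    k=bot.calibration(c); print(c,{a:np.round(b,4).tolist() for a,b in k.items()})
    if c!="wrist":
        for t in("chamber","lid","lid_handle","index_tip","index","shade","shade_edge","vial","objective","tee"):
            print(t,[(np.round(d["bbox"],1).tolist(),round(d["confidence"],2)) for d in bot.search_frame(c,t)[:2]])
print(bot.read_clock(),bot.grip_depth)
E
```

```text
pics
0.0
scene {'mtx': [[559.0501, 0.0, 315.156], [0.0, 559.0501, 247.9935], [0.0, 0.0, 1.0]], 'extrinsics': [[0.6491, -0.7604, -0.0201, -0.3503], [-0.4399, -0.3536, -0.8255, 0.329], [0.6206, 0.5447, -0.5641, 0.594], [0.0, 0.0, 0.0, 1.0]]}
chamber [([233.1, 184.8, 137.6, 101.0], 0.85)]
lid [([257.4, 201.0, 105.1, 60.2], 0.93)]
lid_handle [([259.9, 205.7, 95.1, 54.9], 0.55)]
index_tip [([333.6, 205.1, 38.0, 28.9], 0.81), ([234.4, 186.3, 48.7, 39.6], 0.36)]
index [([335.3, 204.8, 33.9, 30.4], 0.55), ([260.6, 201.0, 99.5, 59.3], 0.4)]
shade [([237.2, 180.5, 45.9, 48.1], 0.69)]
shade_edge [([234.0, 183.8, 50.3, 42.1], 0.79)]
vial [([382.9, 263.8, 13.8, 21.5], 0.65), ([397.2, 269.2, 23.0, 32.5], 0.23)]
objective [([397.3, 267.9, 19.5, 31.8], 0.66)]
tee [([335.9, 205.1, 32.7, 28.0], 0.7), ([365.1, 359.0, 18.6, 24.3], 0.62)]
top {'mtx': [[578.8072, 0.0, 320.8512], [0.0, 578.8072, 238.8206], [0.0, 0.0, 1.0]], 'extrinsics': [[-0.0015, -0.9999, -0.0155, 0.0613], [-0.9977, 0.0025, -0.0672, 0.572], [0.0672, 0.0154, -0.9976, 1.1704], [0.0, 0.0, 0.0, 1.0]]}
chamber [([242.8, 185.2, 119.6, 81.8], 0.73)]
lid [([272.3, 188.0, 80.9, 73.9], 0.69)]
lid_handle [([270.6, 189.6, 80.9, 73.1], 0.86), ([348.6, 180.3, 16.5, 49.3], 0.75)]
index_tip [([243.4, 201.1, 28.3, 43.0], 0.24)]
index [([348.9, 182.5, 16.3, 49.8], 0.6)]
shade [([239.8, 198.0, 31.9, 44.9], 0.68)]
shade_edge [([241.0, 200.6, 34.8, 43.6], 0.77)]
vial [([244.7, 197.6, 28.7, 42.9], 0.57)]
objective [([398.5, 201.0, 18.2, 13.3], 0.66)]
tee []
wrist {'mtx': [[429.9563, 0.0, 327.1412], [0.0, 429.9563, 234.9592], [0.0, 0.0, 1.0]], 'hand_eye': [[1.0, 0.0004, 0.0005, -0.0002], [-0.0003, -0.293, 0.9561, -0.1417], [0.0005, -0.9561, -0.293, 0.0761], [0.0, 0.0, 0.0, 1.0]]}
1.15 0.0187
```

```bash
python3 - <<'E'
import cv2
a=cv2.imread("pics/scene0.png")[150:400,200:450]; b=cv2.imread("pics/top0.png")[150:300,220:440]
cv2.imwrite("pics/sceneC.png",cv2.resize(a[:190],None,fx=3.1,fy=3.1,interpolation=cv2.INTER_CUBIC))
cv2.imwrite("pics/topC.png",cv2.resize(b,None,fx=3.6,fy=3.6,interpolation=cv2.INTER_CUBIC))
E
```

```text
(no output)
```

View pics/scene0.png

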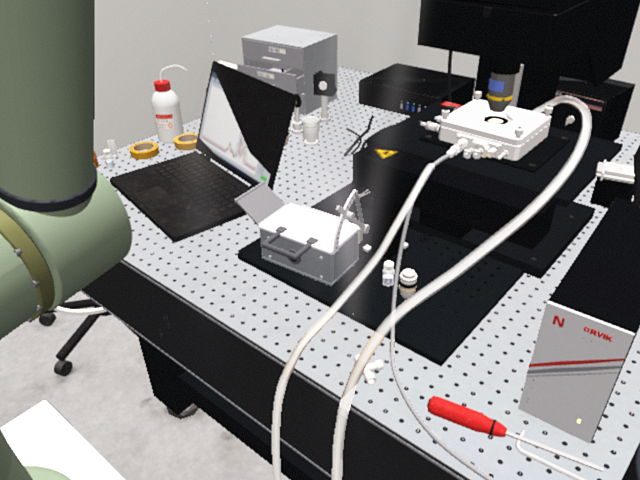

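View pics/top0.png

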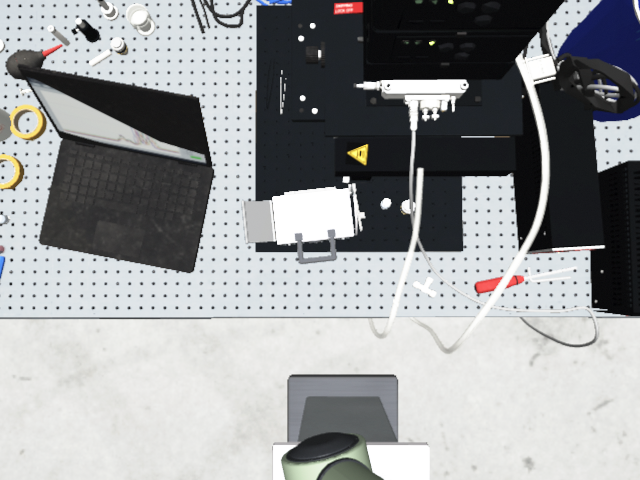

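View pics/wrist0.png

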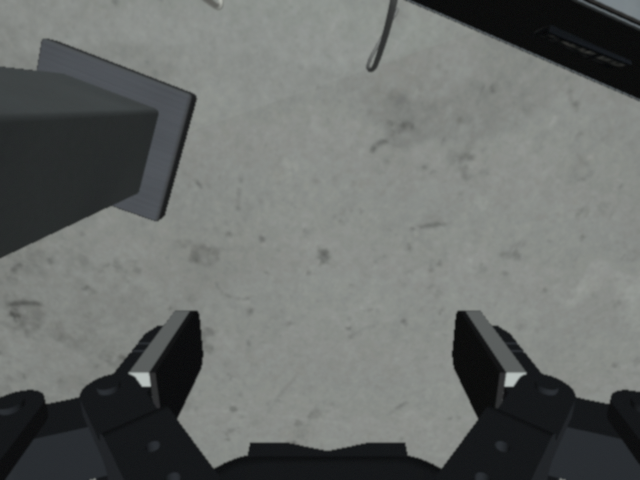

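```bash
echo
```

```text
(no output)
```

View crops.

View pics/sceneC.png

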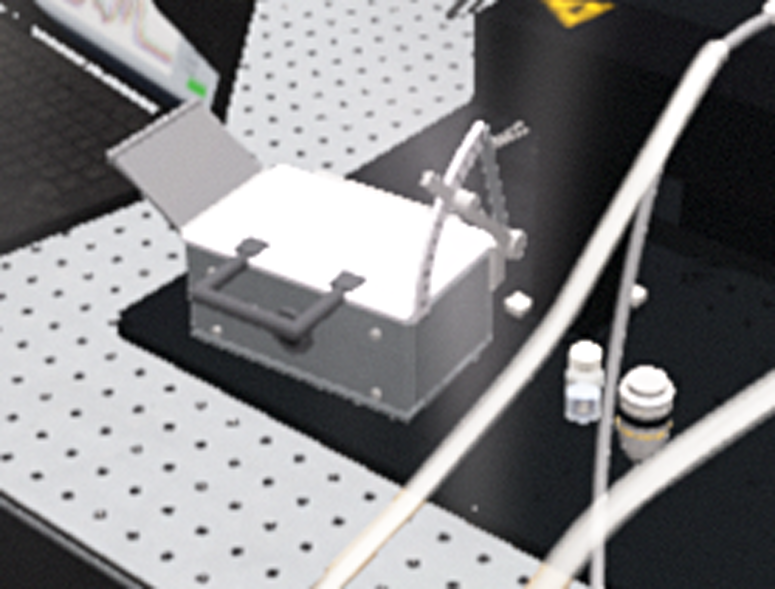

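View pics/topC.png

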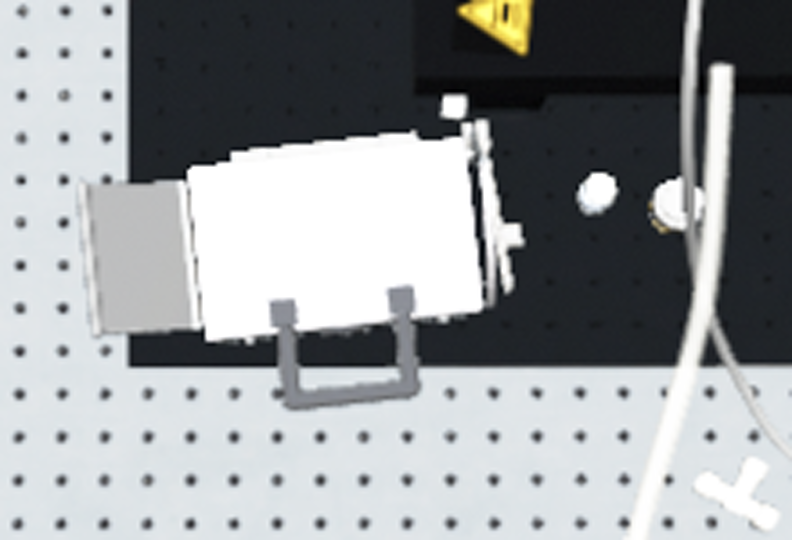

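```bash
cat > h.py <<'E'
from cell import bot
import cv2,numpy as np
from scipy.optimize import least_squares
from scipy.spatial.transform import Rotation as R
def qR(q): return R.from_quat([q[1],q[2],q[3],q[0]])
def toq(r):
    q=r.as_quat(); return [q[3],q[0],q[1],q[2]]
def proj(P,K,E):
    P=np.atleast_2d(P); c=P@E[:3,:3].T+E[:3,3]; c=c@K.T; return c[:,:2]/c[:,2:]
def T(p,P): # p=x,y,yaw
    P=np.atleast_2d(P); c,s=np.cos(p[2]),np.sin(p[2])
    return np.c_[c*P[:,0]-s*P[:,1]+p[0], s*P[:,0]+c*P[:,1]+p[1], P[:,2]+0.013]
def arm(a,r,y=-.0845): return [.047-r*np.cos(a),y,.073+r*np.sin(a)]
def shade(a,x,r=.06): return [x,.080+r*np.cos(a),.070+r*np.sin(a)]
def wristE(pos,q):
    H=bot.calibration("wrist")["hand_eye"]; M=np.eye(4); M[:3,:3]=qR(q).as_matrix(); M[:3,3]=pos
    return np.linalg.inv(M@H)
def snap(name,cam="wrist"):
    pos,q=bot.read_position(),bot.read_tool_rot()
    im=bot.camera(cam); cv2.imwrite(f"pics/{name}.png",im[:,:,::-1])
    np.savez(f"pics/{name}.npz",pos=pos,q=q); return im
E
python3 - <<'E'
from h import *
cal={c:bot.calibration(c) for c in("top","scene")}
L=[("lid",-.047,.075,.076),("lid",-.047,-.075,.076),("lid",.047,.075,.076)]
obs=[("top",(-.047,.075,.076),(206,340)),("top",(-.047,-.075,.076),(485,312)),("top",(.047,.075,.076),(188,168)),
("top",(-.085,.032,.073),(288,402)),("top",(-.085,-.032,.073),(416,388)),
("scene",(-.047,.075,.076),(183,233)),("scene",(-.047,-.075,.076),(415,322)),("scene",(.047,.075,.076),(283,165)),
("scene",(-.045,-.075,0),(408,418)),("scene",(-.045,.075,0),(192,333))]
def px(c,u): 
    s,o=(3.6,(220,150)) if c=="top" else (3.1,(200,150)); return np.array(u)/s+o
def f(p):
    r=[]
    for c,P,u in obs: r+=list(proj(T(p,P),cal[c]["mtx"],cal[c]["extrinsics"])[0]-px(c,u))
    for x,u in((-.04,(95,335)),(.04,(80,180))):
        r+=list(proj(T(p,shade(p[3],x,.062)),cal["top"]["mtx"],cal["top"]["extrinsics"])[0]-px("top",u))
    for x,u in((-.04,(110,152)),(.04,(195,100))):
        r+=list(proj(T(p,shade(p[3],x,.062)),cal["scene"]["mtx"],cal["scene"]["extrinsics"])[0]-px("scene",u))
    r+=list(proj(T(p,arm(p[4],.124)),cal["scene"]["mtx"],cal["scene"]["extrinsics"])[0]-px("scene",(427,180)))
    return r
s=least_squares(f,[.5,.05,.1,.8,.6],loss="soft_l1"); print(s.x); print(np.round(np.array(f(s.x)).reshape(-1,2),1).tolist())
h=T(s.x,[-.085,0,.073]); print(h, T(s.x,shade(s.x[3],0)),T(s.x,arm(s.x[4],.124)))
E
```

```text
[0.61216035 0.0727652  0.10446502 0.60459136 0.75574031]
[[0.6, -0.5], [0.2, -0.9], [0.8, -0.6], [2.0, -0.5], [-0.7, -0.1], [-0.8, -0.3], [-3.1, -2.3], [-0.7, -1.2], [0.1, 3.3], [0.3, 2.5], [0.2, -0.5], [0.3, 0.7], [-0.7, 0.8], [0.5, -0.4], [-0.6, -0.2]]
[[0.52762372 0.06390182 0.086     ]] [[0.59867089 0.20142404 0.11710556]] [[ 0.57796459 -0.01578329  0.17104263]]
```

```bash
python3 - <<'E'
from h import *
print(qR(bot.read_tool_rot()).as_matrix().round(3).tolist())
pos=bot.read_position(); q=bot.read_tool_rot()
yaw=.1045
Xc=np.array([np.cos(yaw),np.sin(yaw),0]);Yc=np.array([-np.sin(yaw),np.cos(yaw),0]);Z=np.array([0,0,1.])
def tool(d,z): # pointing d, tool z ~ z
    d=d/np.linalg.norm(d); z=z-d*(z@d); z/=np.linalg.norm(z); return R.from_matrix(np.c_[np.cross(d,z),d,z])
c=np.array([.6,.06,.086])
tests={"push_camR":([.585,.23,.06],tool(-Z,-Yc)),"push_camL":([.585,.23,.06],tool(-Z,Yc)),
"push_t":([.585,.23,.06],tool(-Z-.5*Yc,-Yc)),"push_grasp":([.585,.21,.13],tool(-Yc*.82-.57*Z,Z)),"push_grasp2":([.585,.21,.13],tool(-Yc*.82-.57*Z,-Z)),
"g_camR":(np.array([.528,.064,.086])+.019*Xc,tool(Xc-.7*Z,-Yc)),"g_camL":(np.array([.528,.064,.086])+.019*Xc,tool(Xc-.7*Z,Yc)),
"g0_camR":(np.array([.528,.064,.086])+.019*Xc,tool(Xc-.3*Z,-Yc)),
"e_camR":([.563,.067,.176-.019],tool(R.from_rotvec(Yc*.75).apply(Xc-.7*Z),-Yc)),
"e_camL":([.563,.067,.176-.019],tool(R.from_rotvec(Yc*.75).apply(Xc-.7*Z),Yc)),
"viewR":([.55,-.02,.30],tool(-Z+.2*Yc,-Yc)),"viewF":([.50,.06,.30],tool(-Z+.3*Xc,-Xc)),
}
for k,(p,r) in tests.items():
    s=bot.solve_ik(list(p),toq(r)); print(k,None if s is None else np.round(s,2).tolist())
s=bot.solve_ik([.195,-.4,.45],q);print(s)
E
```

```text
[[0.354, -0.0, 0.935], [-0.935, 0.0, 0.354], [-0.0, -1.0, -0.0]]
push_camR [0.26, 0.62, -0.19, 0.76, 0.0, -1.42]
push_camL [0.26, 0.62, -0.19, 0.76, 0.0, 1.72]
push_t [0.46, 0.77, 0.01, 0.98, -0.43, -1.18]
push_grasp [0.58, 0.98, 0.32, 1.5, -0.82, -0.83]
push_grasp2 [0.58, 0.98, 0.32, 1.5, -0.82, 2.31]
g_camR None
g_camL None
g0_camR None
e_camR [-0.03, 0.28, -0.5, 0.59, 0.03, -1.7]
e_camL [-0.03, 0.28, -0.5, 0.59, 0.03, 1.44]
viewR [-0.27, 0.33, -0.02, 1.29, 0.18, -1.95]
viewF [-0.06, -0.02, -0.48, 0.83, 0.05, -0.15]
[-1.28334268e+00  7.50798179e-02  4.11410092e-02  1.53690087e+00
 -1.83604689e-05  1.49643318e+00]
```

```bash
cat >> h.py <<'E'
Z=np.array([0,0,1.])
def tool(d,z):
    d=np.array(d)/np.linalg.norm(d); z=z-d*(z@d); z/=np.linalg.norm(z); return R.from_matrix(np.c_[np.cross(d,z),d,z])
def axes(yaw): return np.array([np.cos(yaw),np.sin(yaw),0]),np.array([-np.sin(yaw),np.cos(yaw),0])
E
python3 - <<'E'
from h import *
p=[.612,.0728,.1045]; Xc,Yc=axes(p[2])
def hp(a,r=.132,y=0): return T(p,arm(a,r,y))[0]
def pose(a,t,sgn): 
    d=np.cos(t)*Xc-np.sin(t)*Z
    return hp(a)+.0187*d, toq(tool(d,sgn*Yc))
for s in(-1,1):
  for a in(0,.4,.75,.85):
    print(s,a,[(round(t,1),None if (k:=bot.solve_ik(*map(list,pose(a,t,s)))) is None else np.round(k,1).tolist()) for t in np.arange(.6,2.5,.2)])
E
```

```text
-1 0 [(np.float64(0.6), None), (np.float64(0.8), [-0.1, 0.4, -1.2, -0.8, 0.1, -1.7]), (np.float64(1.0), [-0.1, 0.3, -1.0, -0.3, 0.1, -1.7]), (np.float64(1.2), [-0.0, 0.3, -0.8, 0.1, 0.1, -1.7]), (np.float64(1.4), [-0.0, 0.4, -0.6, 0.4, 0.0, -1.7]), (np.float64(1.6), [-0.0, 0.5, -0.4, 0.7, -0.0, -1.7]), (np.float64(1.8), [-0.0, 0.6, -0.2, 1.0, -0.0, -1.7]), (np.float64(2.0), [0.0, 0.8, 0.0, 1.2, -0.0, -1.7]), (np.float64(2.2), [0.0, 0.9, 0.2, 1.5, -0.1, -1.6]), (np.float64(2.4), [0.0, 1.1, 0.5, 1.8, -0.1, -1.6])]
-1 0.4 [(np.float64(0.6), None), (np.float64(0.8), [-0.1, 0.2, -1.2, -0.6, 0.1, -1.7]), (np.float64(1.0), [-0.1, 0.2, -1.0, -0.1, 0.1, -1.7]), (np.float64(1.2), [-0.0, 0.2, -0.8, 0.2, 0.1, -1.7]), (np.float64(1.4), [-0.0, 0.3, -0.6, 0.5, 0.0, -1.7]), (np.float64(1.6), [-0.0, 0.4, -0.3, 0.8, -0.0, -1.7]), (np.float64(1.8), [-0.0, 0.6, -0.1, 1.1, -0.0, -1.7]), (np.float64(2.0), [0.0, 0.7, 0.1, 1.4, -0.0, -1.7]), (np.float64(2.2), [0.0, 0.9, 0.3, 1.6, -0.1, -1.6]), (np.float64(2.4), [0.0, 1.1, 0.6, 1.9, -0.1, -1.6])]
-1 0.75 [(np.float64(0.6), [-0.1, 0.3, -1.3, -0.9, 0.2, -1.7])
[... 2427 characters left out ...]
 1.5]), (np.float64(2.0), [0.0, 0.7, 0.2, 1.5, -0.0, 1.5]), (np.float64(2.2), [0.0, 0.9, 0.5, 1.8, -0.1, 1.5]), (np.float64(2.4), [0.0, 1.1, 0.8, 2.0, -0.1, 1.5])]
1 0.85 [(np.float64(0.6), [-0.1, 0.2, -1.2, -0.9, 0.2, 1.5]), (np.float64(0.8), [-0.1, 0.1, -1.0, -0.4, 0.1, 1.4]), (np.float64(1.0), [-0.1, 0.1, -0.8, 0.0, 0.1, 1.4]), (np.float64(1.2), [-0.0, 0.2, -0.6, 0.4, 0.0, 1.4]), (np.float64(1.4), [-0.0, 0.3, -0.4, 0.7, 0.0, 1.4]), (np.float64(1.6), [-0.0, 0.4, -0.2, 1.0, -0.0, 1.5]), (np.float64(1.8), [0.0, 0.6, 0.0, 1.2, -0.0, 1.5]), (np.float64(2.0), [0.0, 0.8, 0.3, 1.5, -0.0, 1.5]), (np.float64(2.2), [0.0, 0.9, 0.5, 1.8, -0.1, 1.5]), (np.float64(2.4), [0.0, 1.2, 0.8, 2.1, -0.1, 1.5])]
```

```bash
python3 - <<'E'
from h import *
p=[.612,.0728,.1045]; Xc,Yc=axes(p[2])
q=bot.read_tool_rot()
bot.move_pose([.195,-.4,.45],q)
bot.move_pose([.50,.0,.40],toq(tool(-Z,-Yc)))
bot.set_gripper(0.0)
bot.move_pose([.57,.01,.29],toq(tool(-Z+.5*Yc,-Yc))); snap("w1")
bot.move_pose([.56,.13,.29],toq(tool(-Z,-Yc))); snap("w2")
print(bot.read_clock())
E
```

```text
6.9583
```

View pics/w1.png

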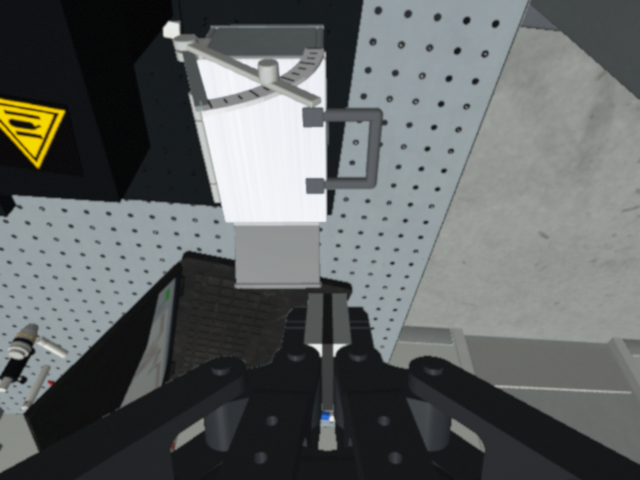

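View pics/w2.png

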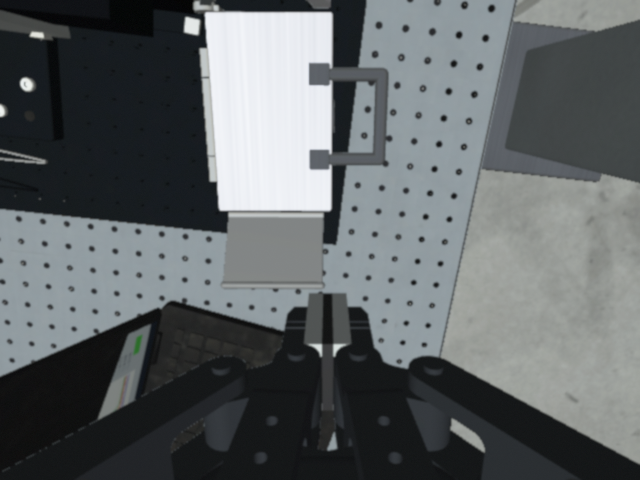

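```bash
python3 - <<'E'
import cv2
a=cv2.imread("pics/w1.png")[10:310,150:400];b=cv2.imread("pics/w2.png")[0:300,180:400]
cv2.imwrite("pics/w1c.png",cv2.resize(a[:190],None,fx=3,fy=3,interpolation=cv2.INTER_CUBIC))
cv2.imwrite("pics/w2c.png",cv2.resize(b,None,fx=2,fy=2,interpolation=cv2.INTER_CUBIC))
E
```

```text
(no output)
```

View pics/w1c.png

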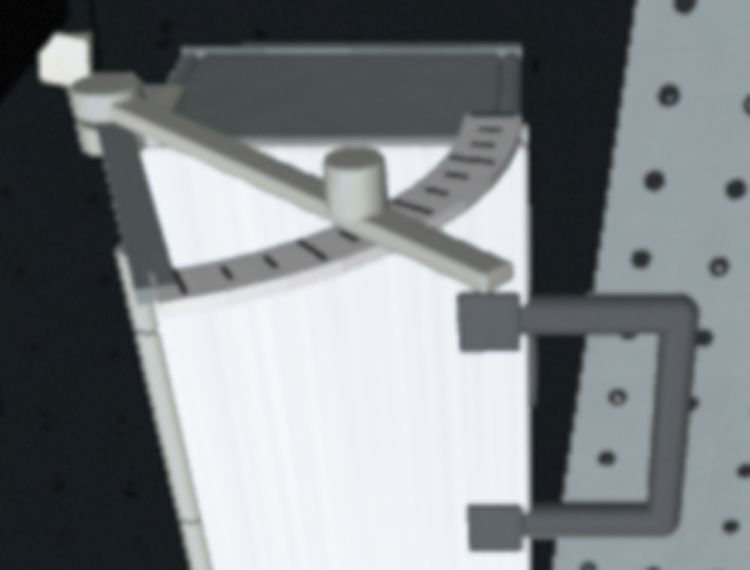

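View pics/w2c.png

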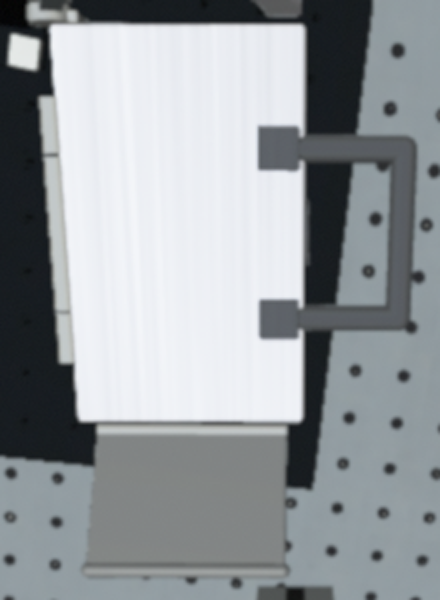

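```bash
cat > fit.py <<'E'
from h import *
K=bot.calibration("wrist")["mtx"]
Es={}
for n in("w1","w2"):
    d=np.load(f"pics/{n}.npz"); Es[n]=wristE(d["pos"],d["q"])
tr={"w1":lambda u:np.array(u)/3+(150,10),"w2":lambda u:np.array(u)/2+(180,0)}
obs=[("w1",(-.047,.075,.076),(531,636)),("w1",(.047,.075,.076),(225,636)),("w1",(-.085,-.032,.073),(681,297)),("w1",(-.085,.032,.073),(664,534)),
("w2",(.047,-.075,.076),(51,25)),("w2",(-.047,-.075,.076),(305,25)),("w2",(-.047,.075,.076),(302,421)),("w2",(.047,.075,.076),(78,421)),
("w2",(-.085,-.032,.073),(402,136)),("w2",(-.085,.032,.073),(398,329))]
def f(p):
    r=[]
    for c,P,u in obs: r+=list(proj(T(p,P),K,Es[c])[0]-tr[c](u))
    for x,u in((-.04,(288,570)),(.04,(83,570))): r+=list(proj(T(p,shade(p[3],x,.061)),K,Es["w2"])[0]-tr["w2"](u))
    for x,u in((-.04,(320,286)),(.04,(235,286))): r+=list(proj(T(p,shade(p[3],x,.061)),K,Es["w1"])[0]-u)
    r+=list(proj(T(p,arm(p[4],.124)),K,Es["w1"])[0]-tr["w1"]((492,276)))
    r+=list(proj(T(p,arm(p[4],0)),K,Es["w1"])[0]-tr["w1"]((110,98)))
    return r
if __name__=="__main__":
    s=least_squares(f,[.612,.073,.1,.6,.75],loss="soft_l1"); print(s.x); print(np.round(np.array(f(s.x)).reshape(-1,2),1).tolist())
    print(T(s.x,arm(0,.132,0)),T(s.x,shade(s.x[3],0)),T(s.x,arm(s.x[4],.124)))
    J=s.jac; print(np.sqrt(np.diag(np.linalg.inv(J.T@J))))
E
python3 fit.py
```

```text
[0.61176527 0.0742793  0.10884293 0.67954995 0.7812416 ]
[[0.0, 0.4], [-0.0, 0.8], [-0.2, 4.8], [-0.2, -5.6], [-1.9, -2.6], [0.4, -2.5], [0.8, 0.4], [-0.5, 0.1], [1.4, 5.5], [0.3, -6.3], [-1.2, 0.1], [0.5, -0.4], [-0.0, 0.3], [0.8, 0.6], [0.3, 0.8], [-1.0, 0.0]]
[[0.52726827 0.06504591 0.086     ]] [[0.5980052  0.20020106 0.12070658]] [[ 0.5801423  -0.0141793   0.17331603]]
[0.00028303 0.00032151 0.00314432 0.02921878 0.00747544]
```

```bash
sed -i 's/-\.085,-\.032,/-.085,-.037,/g; s/-\.085,\.032,/-.085,.037,/g' fit.py; python3 fit.py; cat > push.py <<'E'
from h import *
def pp(p,a,xc=-.01,out=0.,b=None):
    Xc,Yc=axes(p[2])
    if b is None: b=np.interp(a,[.68,1.571],[1.2,1.571])
    d=-(np.cos(b)*Yc+np.sin(b)*Z); n=np.sin(b)*Yc-np.cos(b)*Z
    e=T(p,shade(a,xc,.062))[0]+.002*(np.sin(a)*Yc-np.cos(a)*Z)
    return list(e+.022*d+(.011+out)*n), toq(tool(d,-Yc))
E
python3 - <<'E'
from push import *
p=[.6118,.0743,.1085]
for a,o in((.5,.03),(.68,0),(1.,0),(1.3,0),(1.571,0)):
    P,q=pp(p,a,out=o); s=bot.solve_ik(P,q); print(a,np.round(P,3),None if s is None else np.round(s,2))
E
```

```text
[0.61170022 0.0745261  0.10753361 0.6831587  0.78239489]
[[-0.0, 0.6], [-0.1, 0.9], [0.4, -1.0], [-0.6, -0.5], [-1.7, -2.3], [0.5, -2.0], [0.7, 0.8], [-0.6, 0.3], [1.8, -1.0], [0.0, 0.4], [-1.3, 0.3], [0.2, -0.2], [-0.2, 0.5], [0.6, 0.7], [0.4, 1.5], [-0.7, 0.3]]
[[0.5271912  0.06540335 0.086     ]] [[0.59811967 0.20033017 0.12087476]] [[ 0.58006163 -0.01388021  0.17341751]]
[0.00028783 0.0003171  0.00304247 0.03014664 0.00807374]
0.5 [0.584 0.238 0.076] [ 0.44  0.72 -0.02  0.96 -0.35 -1.22]
0.68 [0.588 0.204 0.096] [ 0.39  0.67 -0.05  0.96 -0.36 -1.27]
1.0 [0.589 0.193 0.11 ] [ 0.31  0.6  -0.1   0.92 -0.23 -1.36]
1.3 [0.59  0.18  0.119] [ 0.23  0.55 -0.14  0.89 -0.11 -1.45]
1.571 [0.592 0.166 0.123] [ 0.15  0.53 -0.17  0.87  0.   -1.53]
```

```bash
python3 - <<'E'
from push import *
p=[.6117,.0745,.1078]
P,q=pp(p,.5,out=.03)
bot.move_pose([.575,.27,.22],q)
bot.move_linear(P,.15)
print(bot.read_clock(),bot.read_ft_force())
for a in(.7,.85,1.,1.15,1.3,1.42,1.5):
    P,q=pp(p,a); bot.move_linear(P,.08,rotation=q); print(a,np.round(bot.read_ft_force(),1))
snap("w3"); snap("s3","scene"); print(bot.read_clock())
E
```

```text
8.8 [ 0.83360989  0.27641919 -0.59035733]
0.7 [-0.3 -0.6  0.4]
0.85 [0.4 1.  0.8]
1.0 [0.4 0.5 0.2]
1.15 [ 0.8  0.1 -0.5]
1.3 [0.  0.6 0.1]
1.42 [0.5 0.5 0.1]
1.5 [ 0.  -0.3 -0.6]
11.075
```

View pics/w3.png

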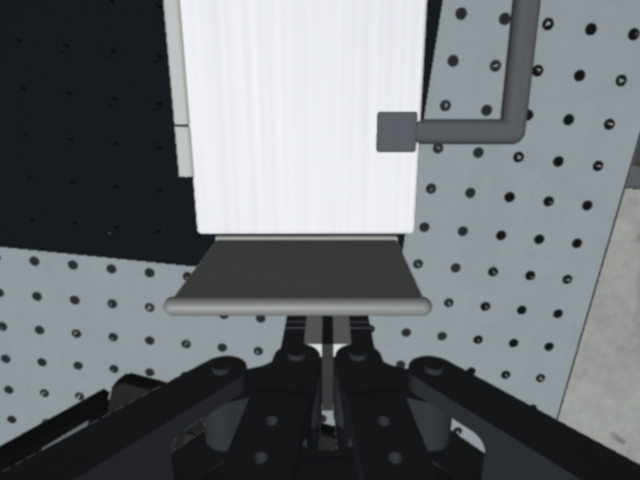

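View pics/s3.png

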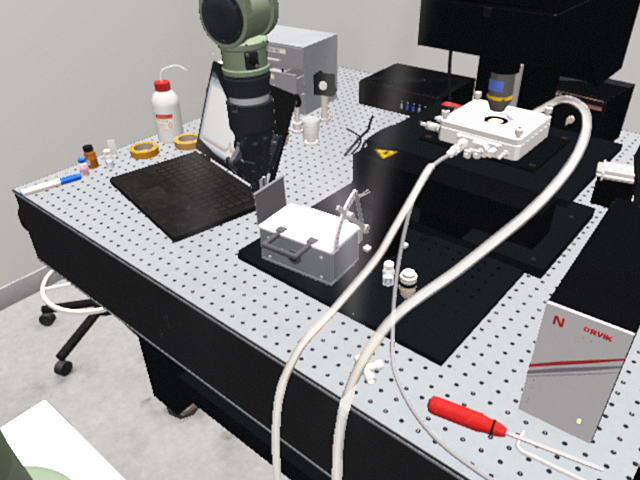

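```bash
python3 - <<'E'
from h import *
K=bot.calibration("wrist")["mtx"]
d=np.load("pics/w3.npz"); E=wristE(d["pos"],d["q"]); p=[.6117,.0745,.1078]
print("lid",proj(T(p,[[.047,.075,.076],[-.047,.075,.076]]),K,E))
for a in(1.3,1.4,1.5,1.571): print(a,proj(T(p,[shade(a,.04,.06),shade(a,-.04,.06)]),K,E).round(1).tolist())
E
```

```text
lid [[196.51836466 234.5666296 ]
 [416.63425394 234.59158774]]
1.3 [[176.4, 339.3], [423.6, 339.3]]
1.4 [[173.3, 324.7], [425.6, 324.7]]
1.5 [[170.7, 308.4], [427.3, 308.4]]
1.571 [[169.2, 295.9], [428.2, 296.0]]
```

```bash
python3 - <<'E'
from push import *
p=[.6117,.0745,.1078]
P,q=pp(p,1.566); bot.move_linear(P,.05,rotation=q)
P2,_=pp(p,1.566,out=.03); bot.move_linear(P2,.15)
snap("w4")
P2[2]+=.14; bot.move_linear(P2,.25); snap("w5"); print(bot.read_clock())
K=bot.calibration("wrist")["mtx"]
for n in("w4","w5"):
  d=np.load(f"pics/{n}.npz"); E=wristE(d["pos"],d["q"])
  print("lid",proj(T(p,[[.047,.075,.076],[-.047,.075,.076]]),K,E))
  for a in(1.5,1.571,1.65): print(a,proj(T(p,[shade(a,.04,.06),shade(a,-.04,.06)]),K,E).round(1).tolist())
E
```

```text
12.4833
lid [[190.76532582 168.26906093]
 [421.07518957 168.75700035]]
1.5 [[161.8, 225.6], [433.4, 226.2]]
1.571 [[160.0, 211.7], [434.6, 212.3]]
1.65 [[158.4, 195.6], [435.7, 196.2]]
lid [[248.50934215 142.48500771]
 [379.42872693 142.46172569]]
1.5 [[245.4, 165.6], [377.8, 165.6]]
1.571 [[245.0, 158.6], [378.0, 158.5]]
1.65 [[244.6, 150.5], [378.3, 150.5]]
```

View pics/w4.png

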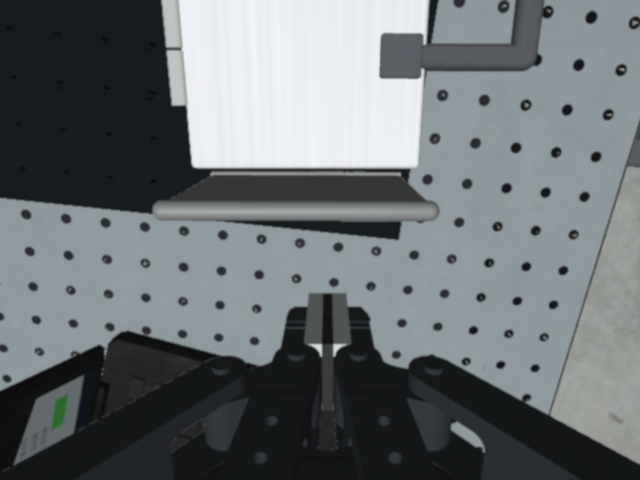

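View pics/w5.png

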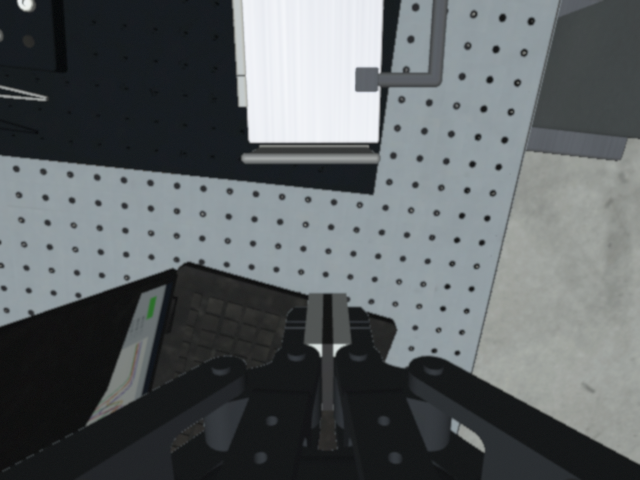

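```bash
python3 - <<'E'
from h import *
t=bot.calibration("top");s=bot.calibration("scene")
E=t["extrinsics"];C=-E[:3,:3].T@E[:3,3]
for u in((410,230),(403,265),(395,295),(385,330)):
    r=E[:3,:3].T@np.linalg.inv(t["mtx"])@[*u,1]
    for z in(0.02,.05,.1,.15,.2,.3):
        P=C+r*(z-C[2])/r[2]; print(u,z,P[:2].round(3),proj(P,s["mtx"],s["extrinsics"])[0].round(0))
p=[.6117,.0745,.1078];Xc,Yc=axes(p[2])
for a in(0,.78):
    h=T(p,arm(a,.132,0))[0]; t_=.95+a
    d=np.cos(t_)*Xc-np.sin(t_)*Z
    print(a,[None if (k:=bot.solve_ik(list(h+o*d),toq(tool(d,Yc)))) is None else np.round(k,2).tolist() for o in(.0187,-.06,-.1)], (h-.1*d).round(3))
E
```

```text
(410, 230) 0.02 [ 0.59  -0.123] [395. 309.]
(410, 230) 0.05 [ 0.587 -0.119] [393. 294.]
(410, 230) 0.1 [ 0.583 -0.112] [389. 268.]
(410, 230) 0.15 [ 0.579 -0.105] [386. 239.]
(410, 230) 0.2 [ 0.575 -0.098] [382. 209.]
(410, 230) 0.3 [ 0.567 -0.084] [373. 142.]
(403, 265) 0.02 [ 0.518 -0.108] [360. 329.]
(403, 265) 0.05 [ 0.517 -0.104] [358. 313.]
(403, 265) 0.1 [ 0.516 -0.098] [355. 285.]
(403, 265) 0.15 [ 0.515 -0.091] [351. 256.]
(403, 265) 0.2 [ 0.514 -0.085] [348. 224.]
(403, 265) 0.3 [ 0.512 -0.072] [340. 154.]
(395, 295) 0.02 [ 0.457 -0.091] [325. 346.]
(395, 295) 0.05 [ 0.458 -0.087] [324. 330.]
(395, 295) 0.1 [ 0.459 -0.082] [321. 301.]
(395, 295) 0.15 [ 0.461 -0.076] [318. 270.]
(395, 295) 0.2 [ 0.462 -0.071] [315. 237.]
(395, 295) 0.3 [ 0.465 -0.059] [308. 164.]
(385, 330) 0.02 [ 0.386 -0.07 ] [282. 367.]
(385, 330) 0.05 [ 0.389 -0.067] [280. 350.]
(385, 330) 0.1 [ 0.393 -0.062] [278. 319.]
(385, 330) 0.15 [ 0.398 -0.058] [276. 287.]
(385, 330) 0.2 [ 0.402 -0.053] [273. 253.]
(385, 330) 0.3 [ 0.411 -0.043] [267. 176.]
0 [[-0.07, 0.3, -1.1, -0.44, 0.1, 1.42], [-0.1, 0.04, -1.12, -0.2, 0.12, 1.4], [-0.12, -0.09, -1.12, -0.06, 0.13, 1.39]] [0.469 0.059 0.167]
0.78 [[0.0, 0.53, -0.07, 1.13, -0.02, 1.47], [0.0, 0.51, 0.09, 1.31, -0.02, 1.47], [0.0, 0.5, 0.18, 1.41, -0.02, 1.47]] [0.581 0.071 0.278]
```

```bash
python3 - <<'E'
from h import *
p=[.6117,.0745,.1078];Xc,Yc=axes(p[2])
h=T(p,arm(0,.132,0))[0]; d=np.cos(.95)*Xc-np.sin(.95)*Z; q=toq(tool(d,Yc))
bot.move_pose([.47,.12,.32],bot.read_tool_rot())
bot.move_pose(list(h-.12*d),q)
bot.set_gripper(.32,40)
bot.move_linear(list(h-.035*d),.15)
snap("w6");snap("s6","scene");print(bot.read_clock(),bot.read_gripper_width(),bot.read_position(),h)
E
python3 - <<'E'
import cv2
a=cv2.imread("pics/s6.png")[140:310,200:400]
cv2.imwrite("pics/s6c.png",cv2.resize(a,None,fx=3.5,fy=3.5,interpolation=cv2.INTER_CUBIC))
E
```

```text
16.8417 0.31890596265246623 [0.50694995 0.06315321 0.1152123 ] [0.52719341 0.06535474 0.086     ]
```

View pics/w6.png

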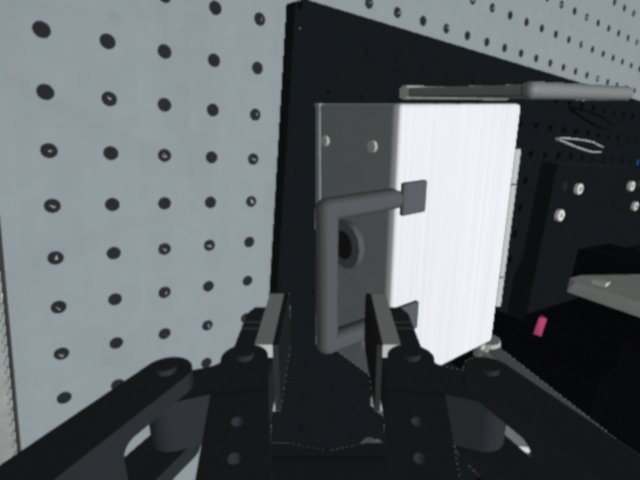

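View pics/s6c.png

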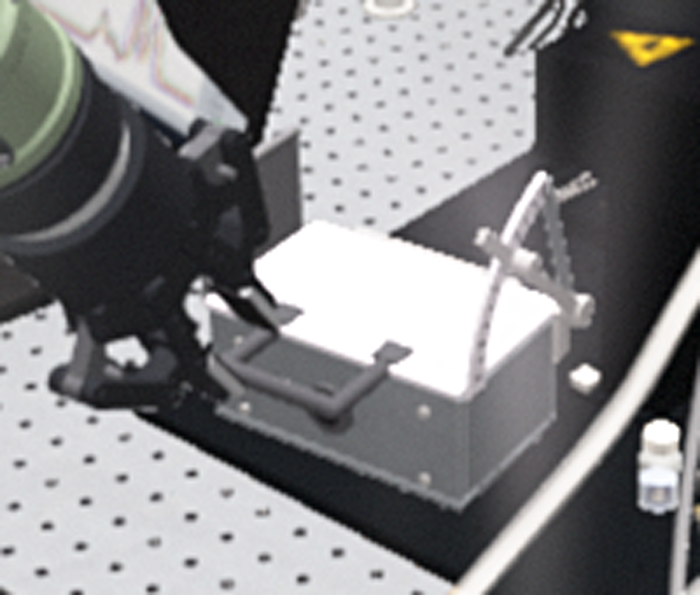

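```bash
python3 - <<'E'
from h import *
K=bot.calibration("wrist")["mtx"];p=[.6117,.0745,.1078]
d=np.load("pics/w6.npz"); E=wristE(d["pos"],d["q"])
print(proj(T(p,[[-.085,.032,.073],[-.085,-.032,.073],[-.047,.075,.076],[.047,.075,.076]]),K,E), "obs (328,205)(328,345),(398,103),(518,103)")
E
```

```text
[[326.92935374 210.78353499]
 [326.8784161  344.61744078]
 [401.92967859 104.11594534]
 [522.87572809 104.01341406]] obs (328,205)(328,345),(398,103),(518,103)
```

```bash
cat > lift.py <<'E'
from h import *
p=[.6117,.0745,.1078];Xc,Yc=axes(p[2])
def lp(a,t0=.95):
    h=T(p,arm(a,.132,0))[0]; t=t0+a; d=np.cos(t)*Xc-np.sin(t)*Z
    return list(h+.0187*d),toq(tool(d,Yc))
E
python3 - <<'E'
from lift import *
P,q=lp(0); print(bot.move_linear(P,.08,until_force=12)); print(bot.read_position(),P)
bot.set_gripper(0,60); print(bot.read_gripper_width(),bot.read_ft_force())
for a in np.arange(.1,.75,.1):
    P,q=lp(a); bot.move_linear(P,.08,rotation=q); print(round(a,2),np.round(bot.read_ft_force(),1),round(bot.read_gripper_width(),3))
snap("w7");snap("s7","scene");print(bot.read_clock())
a=cv2.imread("pics/s7.png")[140:310,200:400]
cv2.imwrite("pics/s7c.png",cv2.resize(a,None,fx=3.5,fy=3.5,interpolation=cv2.INTER_CUBIC))
E
```

```text
False
[0.53779594 0.06655724 0.07089475] [np.float64(0.5380077398684785), np.float64(0.0665250585591979), np.float64(0.0707891300604387)]
0.09197519050711643 [-2.79645819 -1.54417711  1.93332135]
0.1 [-2.4 -1.6 -3.1] 0.092
0.2 [-3.2 -0.9 -3.9] 0.09
0.3 [-3.4 -0.7 -4.3] 0.091
0.4 [-4.2 -1.5 -3.1] 0.09
0.5 [-5.7 -1.4 -2.9] 0.093
0.6 [-7.1 -2.3 -1.6] 0.088
0.7 [-8.7 -2.  -0.5] 0.092
20.3083
```

View pics/w7.png

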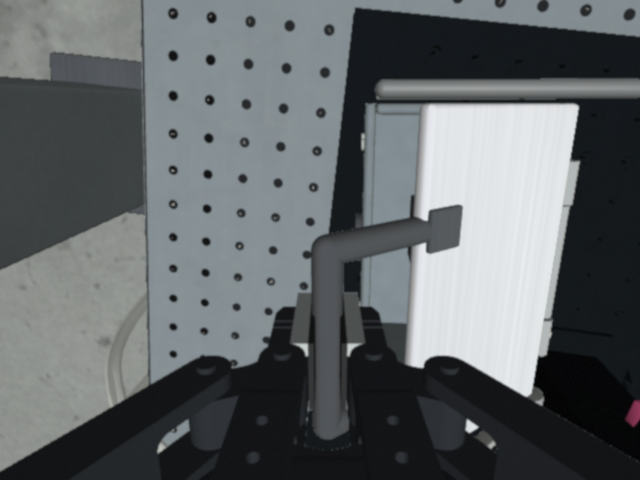

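View pics/s7c.png

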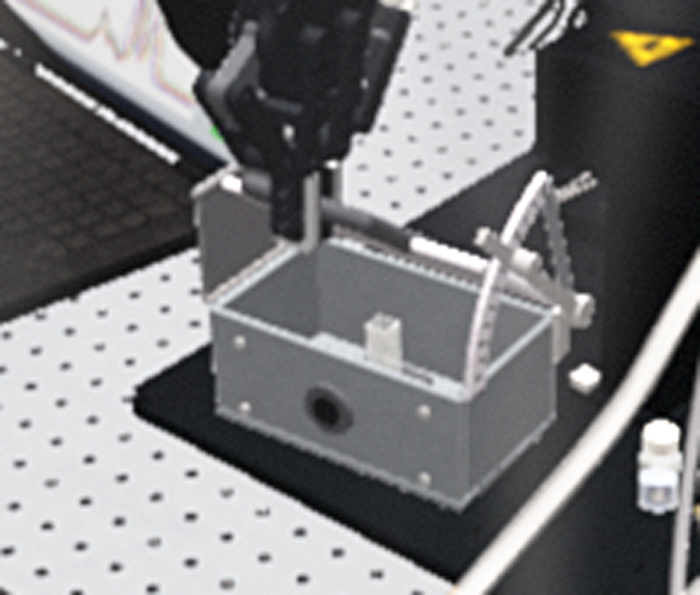

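```bash
python3 - <<'E'
from lift import *
K=bot.calibration("wrist")["mtx"]
d=np.load("pics/w7.npz"); E=wristE(d["pos"],d["q"]); s=bot.calibration("scene")
f=lambda P:((proj(T(p,P),s["mtx"],s["extrinsics"])-[200,140])*3.5).round(0).tolist()
def lid(a,r,y,n=0): return [.047-r*np.cos(a)+n*np.sin(a),y,.073+r*np.sin(a)+n*np.cos(a)]
for a in(.65,.7,.75,.8):
    print(a,"wrist FL,BL top",proj(T(p,[lid(a,.094,.075,.003),lid(a,0,.075,.003)]),K,E).round(1).tolist(),
     "sc lid FL,FR top",f([lid(a,.094,.075,.003),lid(a,.094,-.075,.003)]),"bar",f([lid(a,.132,.032),lid(a,.132,-.032)]),"tip",f([arm(a,.124)]),"mid",f([arm(a,.06)]))
print(f([[-.047,-.075,.07],[-.045,.075,.07],[-.045,-.075,0],arm(0.78,0)]))
E
python3 - <<'E'
import cv2
a=cv2.imread("pics/s7.png")[185:240,245:380]
cv2.imwrite("pics/s7d.png",cv2.resize(a,None,fx=5.9,fy=5.9,interpolation=cv2.INTER_CUBIC))
E
```

```text
0.65 wrist FL,BL top [[422.3, 103.8], [580.5, 103.7]] sc lid FL,FR top [[219.0, 179.0], [480.0, 264.0]] bar [[245.0, 191.0], [359.0, 229.0]] tip [[466.0, 265.0]] mid [[526.0, 289.0]]
0.7 wrist FL,BL top [[433.6, 103.9], [580.7, 103.7]] sc lid FL,FR top [[222.0, 170.0], [483.0, 254.0]] bar [[250.0, 178.0], [364.0, 215.0]] tip [[471.0, 251.0]] mid [[528.0, 283.0]]
0.75 wrist FL,BL top [[446.0, 103.9], [580.8, 103.7]] sc lid FL,FR top [[226.0, 161.0], [487.0, 245.0]] bar [[255.0, 164.0], [369.0, 201.0]] tip [[476.0, 238.0]] mid [[531.0, 276.0]]
0.8 wrist FL,BL top [[459.6, 103.9], [581.0, 103.7]] sc lid FL,FR top [[230.0, 152.0], [491.0, 235.0]] bar [[261.0, 151.0], [375.0, 187.0]] tip [[482.0, 225.0]] mid [[533.0, 270.0]]
[[455.0, 400.0], [204.0, 305.0], [458.0, 517.0], [576.0, 308.0]]
```

View pics/s7d.png

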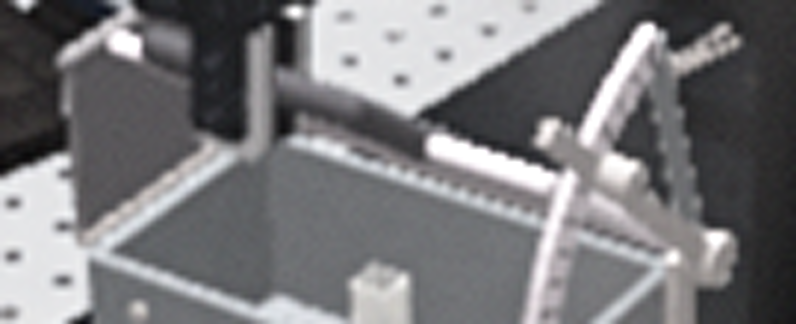

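```bash
python3 - <<'E'
from fit import *
p=[.6117,.0745,.1078]
d=np.load("pics/w1.npz");E=Es["w1"]
g=lambda P:((proj(T(p,P),K,E)-[150,10])*3).round(0).tolist()
for a in np.deg2rad(np.arange(0,95,10)): print(round(float(a),3),g([arm(a,.086,-.0795)]),g([arm(a,.080,-.0795)]))
for a in(.7,.74,.78,.82): print(a,"tip bottom/top outer/inner",g([arm(a,.124,-.0865),arm(a,.124,-.0825)]),"arm r",g([arm(a,.09),arm(a,.03),arm(a,0)]))
print(g([[.047,-.075,.076],[-.047,-.075,.076],[-.045,-.075,0],[.045,-.075,0],[-.045,-.075,.07]]))
E
```

```text
0.0 [[481.0, 124.0]] [[455.0, 124.0]]
0.175 [[474.0, 150.0]] [[447.0, 148.0]]
0.349 [[453.0, 177.0]] [[427.0, 174.0]]
0.524 [[419.0, 205.0]] [[394.0, 199.0]]
0.698 [[371.0, 232.0]] [[349.0, 224.0]]
0.873 [[310.0, 257.0]] [[293.0, 246.0]]
1.047 [[237.0, 278.0]] [[226.0, 266.0]]
1.222 [[157.0, 295.0]] [[152.0, 281.0]]
1.396 [[71.0, 306.0]] [[74.0, 290.0]]
1.571 [[-14.0, 310.0]] [[-4.0, 294.0]]
0.7 tip bottom/top outer/inner [[518.0, 255.0], [518.0, 276.0]] arm r [[383.0, 213.0], [182.0, 136.0], [96.0, 103.0]]
0.74 tip bottom/top outer/inner [[499.0, 264.0], [500.0, 286.0]] arm r [[369.0, 219.0], [177.0, 137.0], [96.0, 103.0]]
0.78 tip bottom/top outer/inner [[479.0, 274.0], [480.0, 295.0]] arm r [[354.0, 225.0], [173.0, 139.0], [96.0, 103.0]]
0.82 tip bottom/top outer/inner [[458.0, 283.0], [459.0, 305.0]] arm r [[339.0, 231.0], [168.0, 141.0], [96.0, 103.0]]
[[103.0, 151.0], [517.0, 149.0], [511.0, 38.0], [178.0, 39.0], [508.0, 139.0]]
```

```bash
python3 - <<'E'
import cv2
a=cv2.imread("pics/w1.png")[12:112,155:335]
cv2.imwrite("pics/w1d.png",cv2.resize(a,None,fx=4.4,fy=4.4,interpolation=cv2.INTER_CUBIC))
E
```

```text
(no output)
```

View pics/w1d.png

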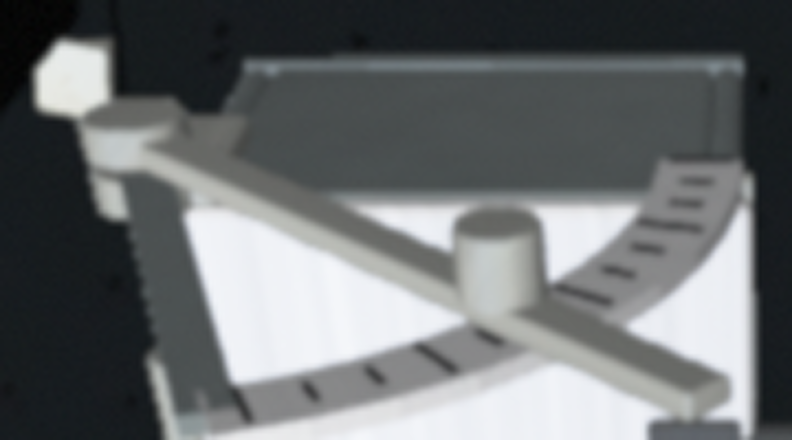

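```bash
cat > ba.py <<'E'
from fit import *
D=lambda u:np.array(u)/4.4+(155,12)
C=lambda u:np.array(u)/3+(150,10)
pts=[((-.047,.075,.076),(327,222)),((.047,.075,.076),(225,222)),((-.047,-.075,.076),D((748,205))),
((-.085,-.037,.073),C((681,297))),((-.085,.037,.073),C((664,534))),((-.045,-.075,0),D((742,62))),((.045,-.075,0),D((246,64)))]
tl={.3:(670,224),.6:(582,295),.9:(437,358),1.2:(241,404)}
ts={.1:(697,181),.2:(686,203),.4:(648,248),.5:(618,272),1.0:(373,376),1.1:(310,391)}
E0=Es["w1"]; p=[.6117,.0745,.1078]
def res(v,ticks=True):
    E=E0.copy(); d=R.from_rotvec(v[:3]).as_matrix(); E[:3,:3]=d@E0[:3,:3]; E[:3,3]=d@E0[:3,3]+v[3:6]
    r=list(v[:3]/.004)+list(v[3:6]/.002)
    f=lambda P:proj(T(p,P),K,E)[0]
    for P,u in pts: r+=list(f(P)-u)
    if ticks:
        for a,u in tl.items(): r+=list(f(arm(a,v[6],-.081))-D(u))
        for a,u in ts.items(): r+=list(f(arm(a,v[7],-.081))-D(u))
    r+=list(f(arm(v[8],.124))-D((708,392)))
    r+=list(f(arm(v[8],.0,-.0865))*0)
    return np.array(r)
for tk in(False,True):
    s=least_squares(res,[0]*6+[.083,.083,.78],args=(tk,),loss="soft_l1"); print(tk,s.x.round(4)); print(res(s.x,tk)[6:].reshape(-1,2).round(1).tolist())
E
python3 ba.py
```

```text
False [-2.300e-03  4.300e-03 -7.000e-04  8.000e-04 -1.400e-03  6.000e-04
  8.300e-02  8.300e-02  7.609e-01]
[[-0.2, 0.8], [0.1, 1.2], [0.2, 0.6], [-0.5, -0.6], [-1.0, -0.3], [-0.5, -3.5], [1.5, -3.2], [0.4, 1.1], [0.0, 0.0]]
True [-3.500e-03  2.700e-03 -6.000e-04  1.400e-03 -2.000e-03  8.000e-04
  8.650e-02  8.650e-02  7.648e-01]
[[-0.2, 0.6], [0.1, 1.0], [0.4, 0.3], [-0.4, -0.8], [-1.0, -0.6], [-0.4, -3.6], [1.7, -3.4], [0.2, 0.4], [0.0, -0.1], [-0.5, -0.1], [-0.1, 0.3], [-0.1, 0.1], [0.1, 0.1], [-0.1, 0.2], [-0.0, -0.1], [0.3, -0.1], [-0.2, 0.1], [0.3, 0.8], [0.0, 0.0]]
```

```bash
python3 - <<'E'
from lift import *
P,q=lp(.7); print(np.array(bot.read_position())-P, (qR(q).inv()*qR(bot.read_tool_rot())).as_rotvec())
P,q=lp(.75); bot.move_linear(P,.06,rotation=q); print(np.array(bot.read_position())-P,bot.read_ft_force())
snap("w8");snap("s8","scene");snap("t8","top");print(bot.read_clock())
a=cv2.imread("pics/w8.png")[80:280,300:600]
cv2.imwrite("pics/w8c.png",cv2.resize(a,None,fx=2.6,fy=2.6,interpolation=cv2.INTER_CUBIC))
a=cv2.imread("pics/s8.png")[185:240,245:380]
cv2.imwrite("pics/s8d.png",cv2.resize(a,None,fx=5.9,fy=5.9,interpolation=cv2.INTER_CUBIC))
a=cv2.imread("pics/t8.png")[160:270,240:380]
cv2.imwrite("pics/t8c.png",cv2.resize(a,None,fx=5,fy=5,interpolation=cv2.INTER_CUBIC))
E
```

```text
[-0.0022875  -0.00027366 -0.0016888 ] [-5.02639828e-05  6.81166754e-05  3.78622781e-03]
[-0.00214582 -0.00020973 -0.00138334] [-9.33117033 -1.97836714  0.65137975]
20.7083
```

View pics/w8c.png

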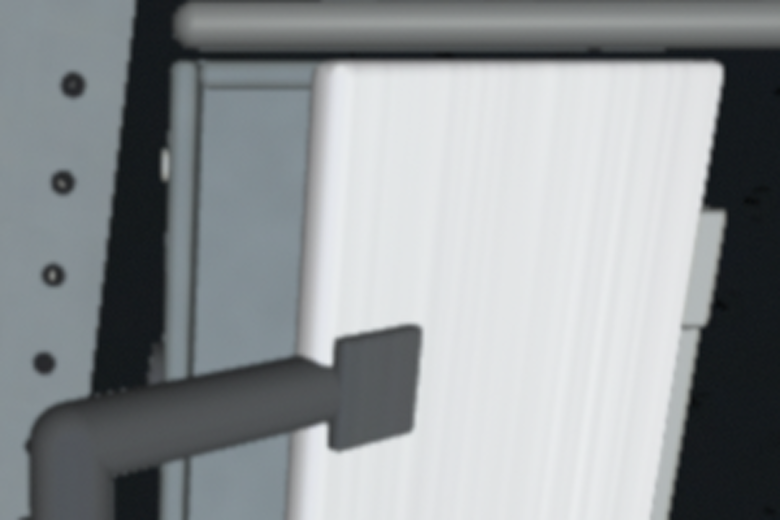

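View pics/s8d.png

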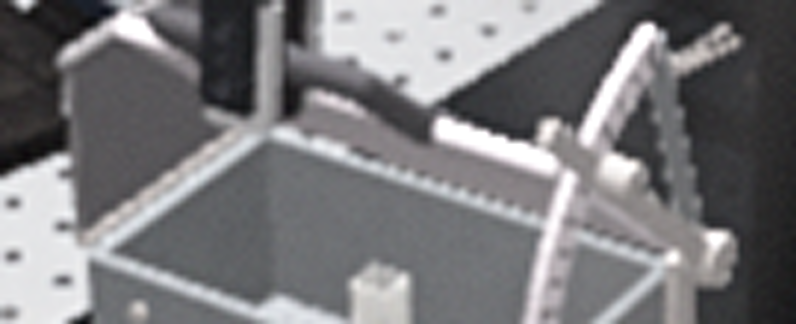

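View pics/t8c.png

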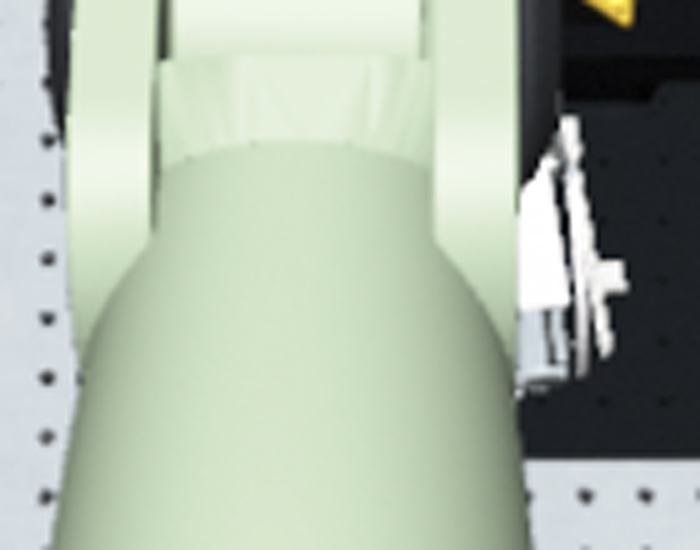

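```bash
python3 - <<'E'
from lift import *
K=bot.calibration("wrist")["mtx"]
v=np.array([-3.5e-3,2.7e-3,-6e-4,1.4e-3,-2e-3,8e-4]); dR=R.from_rotvec(v[:3]).as_matrix()
def lid(a,r,y,n=0): return [.047-r*np.cos(a)+n*np.sin(a),y,.073+r*np.sin(a)+n*np.cos(a)]
E0=wristE(np.load("pics/w8.npz")["pos"],np.load("pics/w8.npz")["q"])
E=E0.copy();E[:3,:3]=dR@E0[:3,:3];E[:3,3]=dR@E0[:3,3]+v[3:]
for nm,e in(("raw",E0),("cor",E)):
  for a in(.65,.7,.75,.8):
    g=lambda P:((proj(T(p,P),K,e)-[300,80])*2.6).round(0).tolist()
    print(nm,a,"FLtop,FLbot,BLtop",g([lid(a,.094,.075,.003),lid(a,.094,.075,-.003),lid(a,0,.075,.003)]),"rim FL",g([[-.045,.075,.07]]),"blk",g([lid(a,.132,.037)]))
# kinematic
pos=np.load("pics/w8.npz")["pos"]; d=qR(np.load("pics/w8.npz")["q"]).as_matrix()[:,1]
b=pos-.0187*d; c=T(p,[.047,0,.073])[0]; w=b-c; x=-(w@Xc); print("kin angle",np.arctan2(w[2],x),"r",np.hypot(w[2],x))
E
python3 - <<'E'
import cv2
a=cv2.imread("pics/w8.png")[95:175,400:600]
cv2.imwrite("pics/w8d.png",cv2.resize(a,None,fx=4,fy=4,interpolation=cv2.INTER_NEAREST))
E
```

```text
raw 0.65 FLtop,FLbot,BLtop [[290.0, 62.0], [260.0, 62.0], [727.0, 62.0]] rim FL [[166.0, 61.0]] blk [[17.0, 384.0]]
raw 0.7 FLtop,FLbot,BLtop [[317.0, 62.0], [283.0, 62.0], [727.0, 62.0]] rim FL [[166.0, 61.0]] blk [[44.0, 397.0]]
raw 0.75 FLtop,FLbot,BLtop [[346.0, 62.0], [309.0, 62.0], [728.0, 62.0]] rim FL [[166.0, 61.0]] blk [[75.0, 411.0]]
raw 0.8 FLtop,FLbot,BLtop [[378.0, 62.0], [338.0, 62.0], [728.0, 62.0]] rim FL [[166.0, 61.0]] blk [[111.0, 426.0]]
cor 0.65 FLtop,FLbot,BLtop [[302.0, 52.0], [272.0, 53.0], [736.0, 55.0]] rim FL [[176.0, 56.0]] blk [[32.0, 372.0]]
cor 0.7 FLtop,FLbot,BLtop [[329.0, 52.0], [295.0, 52.0], [736.0, 55.0]] rim FL [[176.0, 56.0]] blk [[59.0, 384.0]]
cor 0.75 FLtop,FLbot,BLtop [[359.0, 52.0], [321.0, 52.0], [737.0, 55.0]] rim FL [[176.0, 56.0]] blk [[90.0, 397.0]]
cor 0.8 FLtop,FLbot,BLtop [[391.0, 51.0], [350.0, 52.0], [737.0, 55.0]] rim FL [[176.0, 56.0]] blk [[127.0, 411.0]]
kin angle 0.7316179912264916 r 0.1325944022184166
```

View pics/w8d.png

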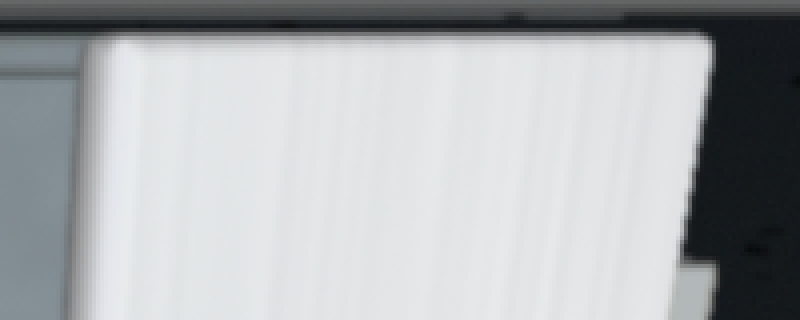

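```bash
python3 - <<'E'
from lift import *
P,q=lp(.772); bot.move_linear(P,.03,rotation=q); bot.wait(.3); print(bot.read_ft_force(),bot.read_gripper_width())
pos=np.array(bot.read_position()); d=qR(bot.read_tool_rot()).as_matrix()[:,1]
w=pos-.0187*d-T(p,[.047,0,.073])[0]; print("kin",np.arctan2(w[2],-(w@Xc)))
snap("w9");snap("s9","scene");print(bot.read_clock())
a=cv2.imread("pics/s9.png")[195:235,300:370]
cv2.imwrite("pics/s9d.png",cv2.resize(a,None,fx=11.4,fy=11.4,interpolation=cv2.INTER_CUBIC))
a=cv2.imread("pics/w9.png")[95:175,400:600]
cv2.imwrite("pics/w9d.png",cv2.resize(a,None,fx=4,fy=4,interpolation=cv2.INTER_NEAREST))
s=bot.calibration("scene")
f=lambda P:((proj(T(p,P),s["mtx"],s["extrinsics"])-[300,195])*11.4).round(0).tolist()
K=bot.calibration("wrist")["mtx"];e=np.load("pics/w9.npz");E=wristE(e["pos"],e["q"])
g=lambda P:((proj(T(p,P),K,E)-[400,95])*4).round(0).tolist()
def lid(a,r,y,n=0): return [.047-r*np.cos(a)+n*np.sin(a),y,.073+r*np.sin(a)+n*np.cos(a)]
for a in(.75,.77,.79): print(a,"lid top edge y0..FR",f([lid(a,.094,0,.003),lid(a,.094,-.075,.003)]),"tip ctr, tip top outer",f([arm(a,.124),lid(a,.124,-.0865,.004),lid(a,.03,-.0865,.004)]),"wrist top,bot",g([lid(a,.094,.075,.003),lid(a,.094,.075,-.003),lid(a,0,.075,.003)]))
E
```

```text
[-8.18165036 -1.6865806  -1.53539925] 0.0921764699220375
kin 0.7537321074671623
21.3583
0.75 lid top edge y0..FR [[5.0, 28.0], [447.0, 170.0]] tip ctr, tip top outer [[412.0, 148.0], [435.0, 125.0], [686.0, 305.0]] wrist top,bot [[111.0, 35.0], [56.0, 35.0], [717.0, 35.0]]
0.77 lid top edge y0..FR [[10.0, 16.0], [452.0, 157.0]] tip ctr, tip top outer [[419.0, 131.0], [443.0, 108.0], [688.0, 302.0]] wrist top,bot [[129.0, 35.0], [73.0, 35.0], [718.0, 35.0]]
0.79 lid top edge y0..FR [[15.0, 4.0], [458.0, 145.0]] tip ctr, tip top outer [[426.0, 114.0], [450.0, 91.0], [690.0, 298.0]] wrist top,bot [[149.0, 35.0], [90.0, 35.0], [718.0, 35.0]]
```

View pics/s9d.png

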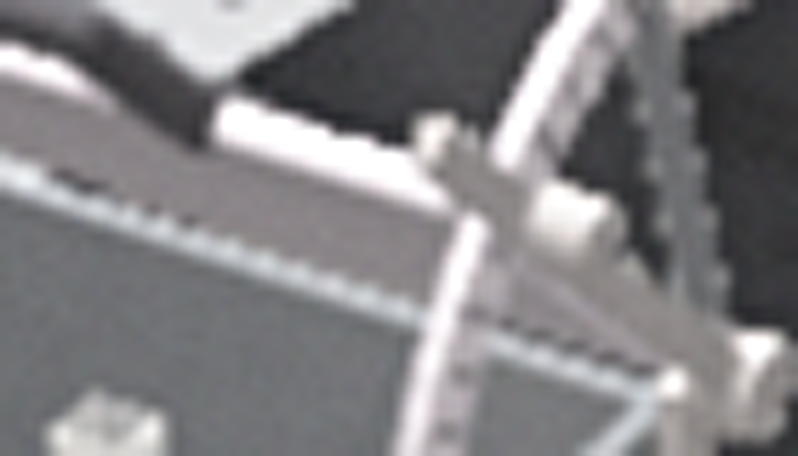

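View pics/w9d.png

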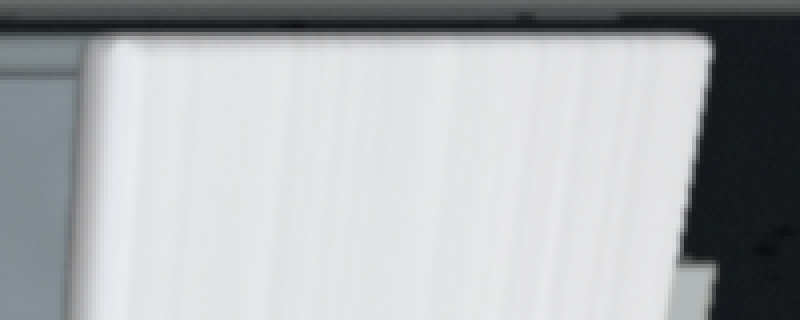

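```bash
python3 - <<'E'
from lift import *
K=bot.calibration("wrist")["mtx"];e=np.load("pics/w9.npz");E=wristE(e["pos"],e["q"])
for a in(1.5,1.571,1.64): print(a,proj(T(p,[shade(a,-.04),shade(a,.04)]),K,E).round(1).tolist())
print(proj(T(p,[[-.045,.075,.07]]),K,E))
E
```

```text
1.5 [[366.6, 75.2], [623.6, 72.9]]
1.571 [[366.2, 88.5], [621.1, 87.3]]
1.64 [[365.9, 101.2], [618.3, 101.1]]
[[363.92138035 103.5479671 ]]
```

View pics/w9.png

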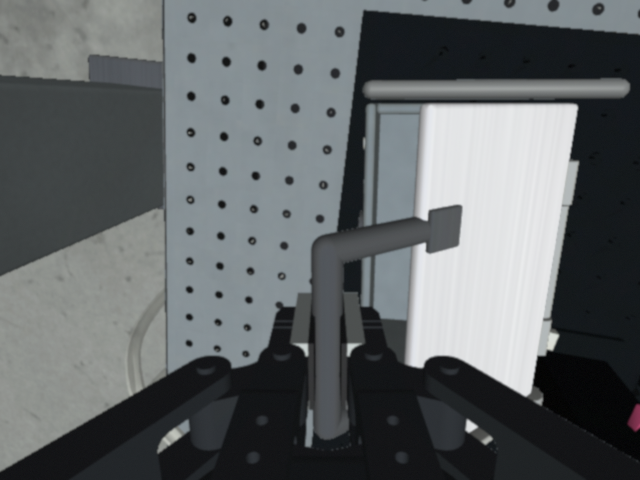

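View pics/s9.png

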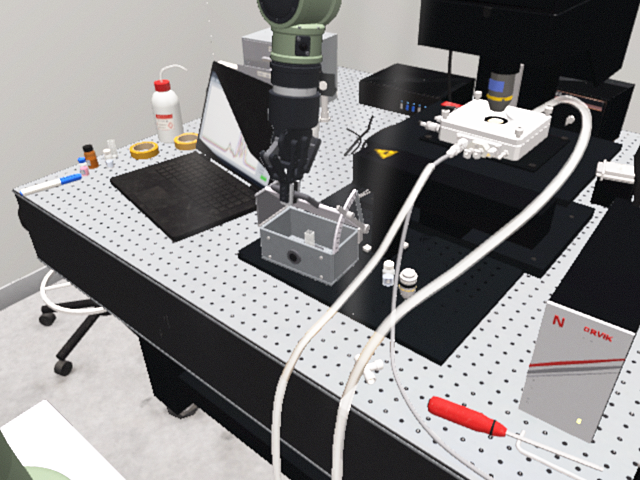

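```bash
python3 - <<'E'
from lift import *
P,q=lp(.777); bot.move_linear(P,.02,rotation=q); bot.wait(.5)
print(bot.read_gripper_width(),bot.read_ft_force(),np.abs(bot.read_joint_vel()).max(),bot.read_clock())
print(bot.close_job())
E
```

```text
0.08937944137530292 [-7.69904574 -2.27511552 -1.18780039] 0.0027449168750973084 22.1083
the job is handed in; nothing more can be done
None
```

The job is handed in at about 22 s. The shade is upright, and the gripper is still holding the lid in line with the index arm.

- **Shade:** I pushed it up from outside with the lid shut. After I backed away, and again with the lid raised, it measured about 1.57 rad in the wrist pictures.
- **Lid:** I gripped the handle bar at 60 N and lifted the lid around its hinge in steps. After a final trim of about 0.005 rad it should sit at about 0.775 rad. The grip and arm were steady, with about 8 N at the wrist. I took no picture after that last trim.
- **Alignment with the index arm:** The index arm read 0.765 rad against the arc's ticks. That assumes 0.1 rad per tick; the scale is not stated, but it fitted the picture very closely. My other readings of the arm were 0.74 to 0.78 rad. Just before the trim, the scene camera showed the lid about 0.006 rad below the arm.
- **Where the checks disagreed:** The lid angle worked out from the arm's own position ran about 0.016 rad lower than the camera reading (0.754 against 0.77 before the trim). I trusted the camera, so the alignment is good to about ±0.015 rad.
- **Surroundings:** The index arm, vial, objective and tee looked unmoved in the last scene picture.

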